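# Change over the soil-sample tins at the extraction slot

### The arm

A 6-joint arm with a two-finger parallel gripper is mounted at the origin on the work surface. World frame = base frame: x ahead of the robot, y to its left, z up, the work surface at z = 0. Lengths are in mm, angles in rad, forces in N, time in s.
With the tool pointing down it reaches from about 275 to 1000 mm from the base axis. Payload 8.4 kg.
Tool frame: the origin (TCP) lies at the centre of the arm's flange, where the gripper is bolted on; the fingertips stand 173 mm ahead of it and the grasp point (between the pads) lies 155 mm ahead of it; z points along the fingers, y is the direction in which the jaws open and shut (so a half turn about z gives the same grasp; the last joint's range is limited). The gripper opens to 85 mm and grips with 20 to 120 N. Pads are 22 mm wide; open, the fingers measure 114 mm over their backs; the gripper's body (76 mm by 85 mm) begins 54 mm behind the grasp point. The pads swing forward as they close: fully open they stand 13 mm farther back than shut.
Start: joints at [1.119, 0.353, 1.633, -0, 1.155, -0.002], TCP at [271.74, 562.838, 404.681] pointing down, gripper open.
Joint ranges: [-2.63, 2.63], [-0.92, 2.1], [0.06, 2.66], [-1.3, 4.44], [0, 2.69], [-3.02, 3.02]. Speed limits (rad/s): [2.22, 2.22, 2.79, 3.14, 3.14, 3.14].

### API

Orientations are given as [roll, pitch, yaw] about the fixed x, y, z axes, in that order (R = Rz(yaw) Ry(pitch) Rx(roll)).
In Python, from rig import sense, grab_frame, camera_model, sign_off gives the robot as it stands. The module is installed in compiled form; this text tells all that it offers.
- The arm moves only by the tool step_arm, never from a script. Its argument "commands" is a list of rows, each a list of 3 entries, a list of its own where there are three numbers: the shift along the tool's x, y, z in mm, then the turn about the tool's z in rad, then the opening, from 0 (shut) to 1 (fully open). A call has 1 to 20 rows; each row shifts and turns the pose as measured when the row begins, along the tool's axes as they then stand; what a row does not reach is not made up. A row lasts 1/8 s, in which the tool goes at most 62.5 mm and 10.7 degrees, less where a joint would pass 70% of its speed; a pose out of reach is approached as far as the arm can. A call with a gripper value outside its range is refused whole. The fingers move at their own pace and stop on an object; "force" is the grip in N (left out, the last holds). Time passes only in rows, so rows that do not move let the fingers close. It gives the time, the measured TCP pose, the force and the opening at its end, in the units of the state.
- sense(): the state, without advancing time (a new reading comes with each control period).
- grab_frame(name): name is "scene" or "top" or "wrist"; returns the picture (400x640x3 uint8, blue, green, red); there is no depth.
- camera_model(name): a dict with "fx", "fy", "cx", "cy" (pixels), "dist" ([k1, k2, p1, p2, k3] as OpenCV has them; the pictures are not rectified), "R" (3x3) and "t" (3): a world point X has camera coordinates R X + t. Camera axes: x right, y down, z forward; pixel columns grow to the right and rows downward; lengths in mm; the calibration is good to about 2 mm. A picture is of the moment at which its call begins: read the wrist's pose just before it. camera_model takes no time and is no camera call; for the wrist camera it gives the pose at the moment of the call.
- sign_off(): hands the job in, once; it reports no verdict.
The state is a dict: "clock": time; "qpos": joint angles; "qvel": joint speeds; "joint_efforts": joint torques, N m; "eef_pos": TCP position; "tcp_rot": TCP orientation; "contact_force": force on the tool from outside, world axes, zero at the start; "wrist_torque": the same for the moment, N m; "opening": opening from 0.0 (shut) to 1.0 (fully open).
Only numpy, scipy, OpenCV 4.12 (cv2) and the standard library are available. Lean on these libraries where they do the work, as an engineer would, in place of code of your own. Each camera call takes 0.05 s, during which the arm holds its last target. There are 200 camera calls.

### The job

Pull the extraction box's damper rod out to its middle click for half draught, never to full; then slide the large dried tins off the drying rings until each stands wholly on the black rubber sheet, and slide every small tin from the paper sheet into a printed ring of its own, wholly inside the line. Keep the tins flat on the bench, never lifted, as the layers inside must not be disturbed. When all tins stand in place, press the timer's button; leave everything else where it is.

Things in the scene. Friction and masses are not known exactly. Their poses are not given: they have to be found in the camera images.
- small0: Small round lidded aluminium tin, 76 mm diameter, 30 mm high, flat bottom, about 0.20 kg; from the centre of its lid rises a black cylindrical knob 25 mm in diameter and 34 mm tall (30 to 64 mm above the bench when standing). Origin: centre of its underside, z up. New sample: starts on the inbound sheet; absent (None) in some runs.
- small1: Small round lidded aluminium tin, 76 mm diameter, 30 mm high, flat bottom, about 0.20 kg; from the centre of its lid rises a black cylindrical knob 25 mm in diameter and 34 mm tall (30 to 64 mm above the bench when standing). Origin: centre of its underside, z up. New sample: starts on the inbound sheet; absent (None) in some runs.
- small2: Small round lidded aluminium tin, 76 mm diameter, 30 mm high, flat bottom, about 0.20 kg; from the centre of its lid rises a black cylindrical knob 25 mm in diameter and 34 mm tall (30 to 64 mm above the bench when standing). Origin: centre of its underside, z up. New sample: starts on the inbound sheet; absent (None) in some runs.
- large0: Large round lidded aluminium tin, 96 mm diameter, 30 mm high, flat bottom, about 0.30 kg; from the centre of its lid rises a black cylindrical knob 25 mm in diameter and 34 mm tall (30 to 64 mm above the bench when standing). Origin: centre of its underside, z up. Dried sample of the last batch: starts on one of the printed rings; absent (None) in some runs.
- large1: Large round lidded aluminium tin, 96 mm diameter, 30 mm high, flat bottom, about 0.30 kg; from the centre of its lid rises a black cylindrical knob 25 mm in diameter and 34 mm tall (30 to 64 mm above the bench when standing). Origin: centre of its underside, z up. Dried sample of the last batch: starts on one of the printed rings; absent (None) in some runs.
- large2: Large round lidded aluminium tin, 96 mm diameter, 30 mm high, flat bottom, about 0.30 kg; from the centre of its lid rises a black cylindrical knob 25 mm in diameter and 34 mm tall (30 to 64 mm above the bench when standing). Origin: centre of its underside, z up. Dried sample of the last batch: starts on one of the printed rings; absent (None) in some runs.
- ring0 (a point): Centre of one of the three rings printed on the drying board, on the bench surface (the board, 170 x 420 mm, is printed vinyl, flush with the bench). Ring diameter 116 mm; the rings stand in a row 135 mm apart, ring0, ring1, ring2 towards the robot's left, along the point's y axis. x axis points from the robot towards the extraction box.
- ring1 (a point): Centre of one of the three rings printed on the drying board, on the bench surface (the board, 170 x 420 mm, is printed vinyl, flush with the bench). Ring diameter 116 mm; the rings stand in a row 135 mm apart, ring0, ring1, ring2 towards the robot's left, along the point's y axis. x axis points from the robot towards the extraction box.
- ring2 (a point): Centre of one of the three rings printed on the drying board, on the bench surface (the board, 170 x 420 mm, is printed vinyl, flush with the bench). Ring diameter 116 mm; the rings stand in a row 135 mm apart, ring0, ring1, ring2 towards the robot's left, along the point's y axis. x axis points from the robot towards the extraction box.
- finished: Black rubber sheet, flush with the bench, 360 mm along its x axis and 200 mm along its y axis, left or right of the drying board, empty at the start: place for dried samples. Origin: its centre on the bench surface.
- inbound: White paper sheet of the same size, flush with the bench, on the other side of the drying board; the small tins stand on it at the start. Origin: its centre.
- plenum: White extraction box along the back, fixed, 120 mm (x) by 600 mm (y) by 100 mm high, two air slots in its front. Origin: centre of its underside; its front face lies 60 mm from the origin towards -x (the robot).
- damper (a joint): Damper rod of the extraction box, travel in m along the box's -x axis (out, towards the robot): 0 fully in (closed), 0.022 middle click (half draught), 0.044 fully out (full). Sprung detents at these three places: it takes about 8 N to leave any of them; let go within 9 mm of a click it snaps there by itself. Starts fully in.
- damper_knob (a point): Centre of the damper rod's black cylindrical knob, 32 mm in diameter, 24 mm long along the rod, 62 mm above the bench; the rod (10 mm thick) is level and comes out of the front of the box; fully in, the knob's centre stands 55 mm in front of the box's front face, with nothing beside or above it. Moves with the rod.
- timer (a joint): Push button of the bench timer, m pressed: 0 up, 0.006 fully down; spring, about 5 N at the bottom; 4 mm starts the timer. Comes up again by itself.
- timer_top (a point): Centre of the top face of the timer's round grey button, 30 mm in diameter, pressed straight down; it stands on a fixed white timer case 70 x 110 mm, 34 mm high, with a dark display.
- dish0: Closed glass dish, 66 mm diameter, 16 mm high, not part of the job. Origin: centre of its underside.
- dish1: Closed glass dish, 66 mm diameter, 16 mm high, not part of the job. Origin: centre of its underside.
- sole: Black rubber shoe sole, 230 x 88 x 25 mm, not part of the job.
- brush: Brush 170 mm long, not part of the job.
- bottle: White bottle 60 mm in diameter, 160 mm high, not part of the job.
- beaker: Glass beaker 70 mm in diameter, 90 mm high, not part of the job.
Not all that is in view belongs to the job. Leave any green look-alike of the large0 alone. Leave any blue or red look-alike of the large2 alone.

How it is judged:
By the outcome, as a careful person would: the job done as asked, in the order asked, and still so for the second after the job is handed in, with the robot touching nothing.
Of small0, small1, small2 only 2 to 3 are there at a start; the rules pass over those that are not, and their reading is None.
Of large0, large1, large2 only 2 to 3 are there at a start; the rules pass over those that are not, and their reading is None.
At some moment in a run one of small0, small1, small2, large0, large1, large2 may be knocked a few centimetres aside while the robot is not near it.
Once in a run the grip may slacken for a moment while it holds something.
It also fails if it takes over 208 s, if anything falls off the work surface, if the arm or the gripper's body presses on something with over 40 N, if the wrist force passes 120 N, or if a joint passes its speed limit or range.

## Working session

There is one attempt and no reset: what is moved stays moved. The work goes in short steps, Python scripts to look and compute and a tool call to move; the robot and the scene stay as the last step left them, time stands still between calls to the robot, and variables do not carry over. Pictures are saved under pics/ and viewed, about 12 in all and at most 16, crops included, and the job is handed in when it is done.

Besides the shell and the picture viewer there is one more tool, called after ">>>" by a JSON object that holds its "fn" and its "kwargs", one argument or row to a line. step_arm: Moves the arm, as the interface text tells. Its arguments: {"type":"object","properties":{"commands":{"type":"array","items":{"type":"array"}},"force":{"type":"number"}},"required":["commands"]}

```bash
mkdir -p pics
cat > h.py <<'E'
import numpy as np, cv2
from rig import sense, grab_frame, camera_model, sign_off
def ray(c,px,z):
    K=np.array([[c['fx'],0,c['cx']],[0,c['fy'],c['cy']],[0,0,1]],float)
    u=cv2.undistortPoints(np.array(px,float).reshape(-1,1,2),K,np.array(c['dist'],float)).reshape(-1,2)
    R=np.array(c['R']);t=np.array(c['t']);o=-R.T@t
    d=np.c_[u,np.ones(len(u))]@R
    return o+d*((z-o[2])/d[:,2])[:,None]
def proj(c,P):
    K=np.array([[c['fx'],0,c['cx']],[0,c['fy'],c['cy']],[0,0,1]],float)
    return cv2.projectPoints(np.array(P,float).reshape(-1,1,3),cv2.Rodrigues(np.array(c['R']))[0],np.array(c['t'],float),K,np.array(c['dist'],float))[0].reshape(-1,2)
E
python3 - <<'E'
from h import *
s=sense();print({k:np.round(v,3).tolist() for k,v in s.items()})
for n in("top","scene"):
    cv2.imwrite(f"pics/{n}0.png",grab_frame(n));c=camera_model(n);print(n,c['fx'],c['dist'],(-np.array(c['R']).T@c['t']).round(),np.round(c['R'],2).tolist())
E
```

```text
{'clock': 0.0, 'qpos': [1.119, 0.354, 1.634, 0.0, 1.155, -0.002], 'qvel': [0.001, -0.0, -0.0, -0.0, 0.001, 0.001], 'joint_efforts': [0.001, -60.522, -34.207, -0.0, 0.009, 0.0], 'eef_pos': [271.644, 562.617, 403.984], 'tcp_rot': [-3.14, -0.0, 2.692], 'contact_force': [-0.062, 0.346, -0.057], 'wrist_torque': [-0.021, -0.03, 0.01], 'opening': 1.003}
top 390.1547548182288 [-0.08024594  0.          0.          0.          0.        ] [ 420.   50. 1356.] [[-0.02, -1.0, -0.0], [-1.0, 0.02, -0.05], [0.05, 0.0, -1.0]]
scene 397.6508291019606 [-0.02535061  0.          0.          0.          0.        ] [1348.  620. 1083.] [[-0.56, 0.83, -0.01], [0.59, 0.39, -0.7], [-0.58, -0.4, -0.71]]
```

View pics/top0.png

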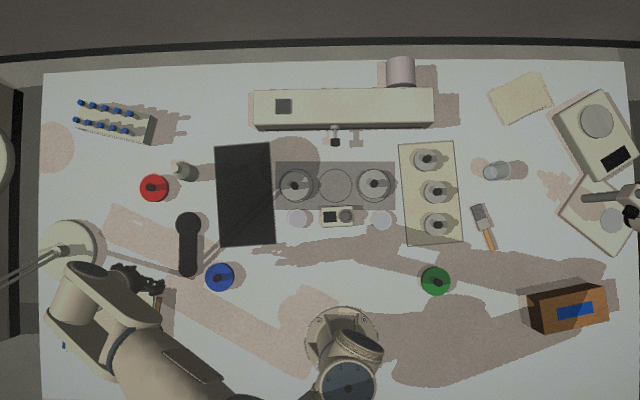

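View pics/scene0.png

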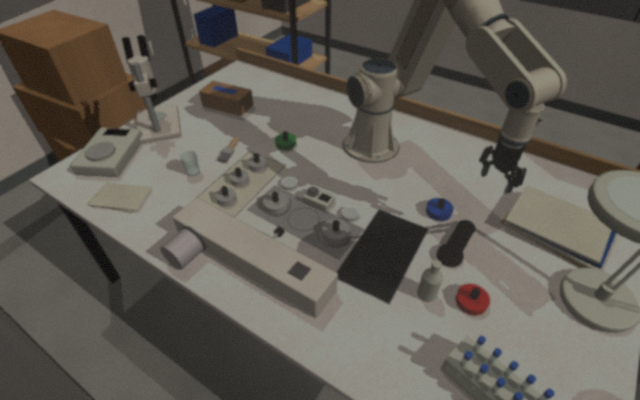

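The top view shows the rubber sheet at about (245,195) and large tins on rings at (296,185) and (374,183), with the middle ring (334,184) free. Small tins stand on the paper at (427,159), (437,191) and (437,223), the damper knob is at (335,141), and the timer button is at about (345,216). The red, blue and green tins are decoys. Next is an enlarged crop.

Run:
```python
from h import *
im=cv2.imread("pics/top0.png")
cv2.imwrite("pics/crop1.png",cv2.resize(im[128:258,208:474],None,fx=3,fy=3,interpolation=cv2.INTER_CUBIC))
c=camera_model("top")
g=cv2.cvtColor(im,cv2.COLOR_BGR2GRAY)
for m,nm in((g<45,"dark"),):
    n,l,st,ce=cv2.connectedComponentsWithStats(m.astype(np.uint8))
    for i in range(1,n):
        x,y,w,h,a=st[i]
        if a>12 and 205<x<480 and 125<y<260: print(nm,st[i],ce[i].round(1),ray(c,[ce[i]],60)[0].round())
sc=cv2.imread("pics/scene0.png")
cv2.imwrite("pics/crop2.png",cv2.resize(sc[140:310,170:440],None,fx=2.9,fy=2.9,interpolation=cv2.INTER_CUBIC))
```

```text
dark [266 130  15   1  15] [273. 130.] [726. 214.  60.]
dark [ 216  144   59  103 3912] [246. 199.] [495. 307.  60.]
dark [291 182   7   7  31] [294.1 185.3] [538. 146.  60.]
dark [324 212  12  10  28] [327.7 218. ] [426.  36.  60.]
dark [434 222   8   5  15] [437.  223.2] [ 401. -328.   60.]
```

View pics/crop1.png

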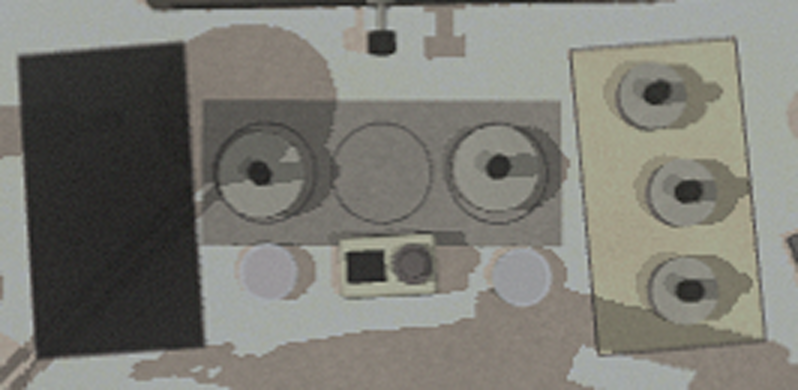

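View pics/crop2.png

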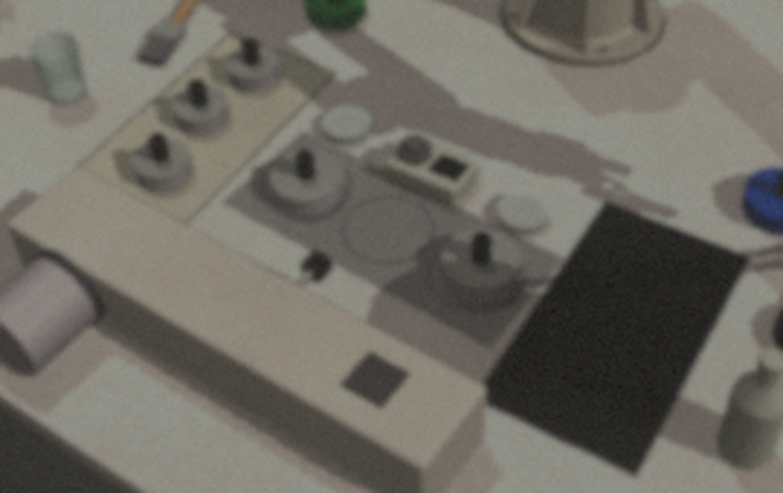

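The enlarged crop (3x, origin 208,128) shows two plain aluminium large tins on the outer rings with knobs at crop (259,172) and (498,167). The three small tins on paper have knobs at (657,92), (689,190) and (691,290). The damper knob is at (382,41), the timer button at (412,263), and the dishes at (269,271) and (521,277). None of these is coloured, so they are the ones meant.

Run:
```python
from h import *
c=camera_model("top");d=camera_model("scene")
T=lambda p:(208+(p[0]+.5)/3-.5,128+(p[1]+.5)/3-.5)
S=lambda p:(170+(p[0]+.5)/2.9-.5,140+(p[1]+.5)/2.9-.5)
for n,p,z in [("L knob",(258.5,172.5),58),("L lid",(264,173),30),("R knob",(498,166),58),("R lid",(498,168),30),("ringM",(382,172),0),
 ("s0k",(657,92),58),("s0l",(653,96),30),("s1k",(689,190),58),("s1l",(684,191),30),("s2k",(691,290),58),("s2l",(685,290),30),
 ("btn",(412,263),38),("case",(386,266),34),("damp",(382,41),70),("dishL",(269,271),16),("dishR",(521,277),16),
 ("blkTL",(18,57),0),("blkTR",(184,42),0),("blkBR",(204,347),0),("blkBL",(37,357),0),
 ("papTL",(570,48),0),("papTR",(736,38),0),("papBR",(765,343),0),("papBL",(598,356),0),("bdTL",(204,99),0),("bdTR",(560,100),0),("bdBR",(560,246),0),("bdBL",(203,245),0)]:
    print(n,ray(c,[T(p)],z)[0].round(1))
print("scene")
for n,p,z in [("L ktop",(481,240),64),("R ktop",(305,156),64),("s0 ktop",(159,141),64),("s1",(198,86),64),("s2",(250,46),64),("btn",(415,148),38),("damp",(318,265),62)]:
    print(n,ray(d,[S(p)],z)[0].round(1))
w=camera_model("wrist");print(w['fx'],np.round(w['R'],2).tolist(),(-np.array(w['R']).T@w['t']).round(),sense()['eef_pos'])
```

```text
L knob [538.3 146.7  58. ]
L lid [540.1 142.6  30. ]
R knob [ 539.8 -120.2   58. ]
R lid [ 540.1 -123.8   30. ]
ringM [541.    7.4   0. ]
s0k [ 619.6 -302.    58. ]
s0l [ 619.4 -304.7   30. ]
s1k [ 508.6 -333.9   58. ]
s1l [ 509.4 -336.4   30. ]
s2k [ 396.9 -332.2   58. ]
s2l [ 396.6 -333.5   30. ]
btn [434.2 -22.8  38. ]
case [431.4   6.4  34. ]
damp [680.9   6.2  70. ]
dishL [428.7 139.8  16. ]
dishR [ 415.6 -148.5   16. ]
blkTL [686.7 433.    0. ]
blkTR [699.3 236.1   0. ]
blkBR [342.5 217.8   0. ]
blkBL [334.3 412.8   0. ]
papTL [ 682.5 -216.8    0. ]
papTR [ 691.3 -414.8    0. ]
papBR [ 332.  -434.8    0. ]
papBL [ 322.1 -237.9    0. ]
bdTL [631.2 213.4   0. ]
bdTR [ 621.2 -202.8    0. ]
bdBR [ 450.5 -197.4    0. ]
bdBL [460.5 217.    0. ]
scene
L ktop [544.4 150.9  64. ]
R ktop [ 544.2 -115.5   64. ]
s0 ktop [ 626.3 -293.8   64. ]
s1 [ 514.1 -325.8   64. ]
s2 [ 406.5 -322.7   64. ]
btn [431.6 -21.3  38. ]
damp [681.5  10.8  62. ]
278.92949864582823 [[0.44, 0.9, -0.0], [0.86, -0.42, 0.29], [0.26, -0.13, -0.96]] [205. 595. 374.] [271.64728995 562.64352837 404.02979287]
```

>>> {"fn": "step_arm", "kwargs": {
  "commands": [
    [[0,0,0],-0.15,1],
    [[0,0,0],-0.15,1],
    [[0,0,0],-0.15,1],
    [[-31,-42,6],0,1],
    [[-31,-42,6],0,1],
    [[-31,-42,6],0,1],
    [[-31,-42,6],0,1],
    [[-31,-42,6],0,1],
    [[-31,-42,6],0,1],
    [[-31,-42,6],0,1],
    [[-31,-42,6],0,1],
    [[-31,-42,6],0,1],
    [[-31,-42,6],0,1],
    [[-31,-42,6],0,1],
    [[-31,-42,6],0,1]
  ],
  "force": 60
}}

```text
clock: 1.98
eef_pos: [660.5, 51.2, 326.2]
tcp_rot: [-3.138, -0.005, -3.12]
contact_force: [0.2, 0.9, -0.1]
opening: 0.999
```

```bash
cat >> h.py <<'E'
def wshot(name,f=1):
    s=sense();c=camera_model("wrist");im=grab_frame("wrist")
    cv2.imwrite(f"pics/{name}.png",im);np.save(f"pics/{name}.npy",c,allow_pickle=True);print(s['clock'],np.round(s['eef_pos'],1),np.round(s['tcp_rot'],3));return c,im
E
python3 -c "
from h import *
wshot('w1')"
```

```text
1.975 [660.5  51.2 326.2] [-3.138 -0.005 -3.12 ]
```

View pics/w1.png

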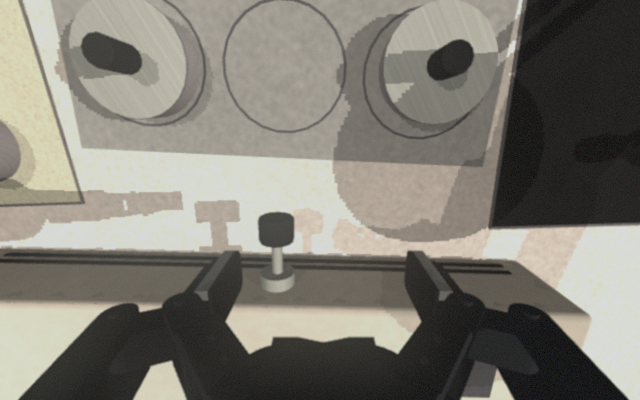

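The wrist view shows the damper knob at (276,231), knob tops at about (96,46) on the right tin and (460,52) on the left tin, and the middle ring at (285,65).

Run:
```python
from h import *
c=np.load('pics/w1.npy',allow_pickle=True).item()
for n,p,z in [("damp face mid",(276,214),78),("damp c",(276,231),66),("damp back",(276,247),62),("Rk",(96,46),64),("Lk",(459,52),64),("ringM",(285,65),0),("blk corner",(491,227),0),("Rlid",(128,57),30),("Llid",(442,62),30)]:
    print(n,ray(c,[p],z)[0].round(1))
for x in(675,680,685):print(x,proj(c,[(x-12,8,62),(x+12,8,62),(x-12,8,78),(x+12,8,78),(x,-8,62),(x,24,62)]).round(0).tolist())
```

```text
damp face mid [663.4  11.   78. ]
damp c [683.7   8.4  66. ]
damp back [701.3   7.3  62. ]
Rk [ 539.7 -120.6   64. ]
Lk [537.7 148.3  64. ]
ringM [538.7  10.3  -0. ]
blk corner [701.2 240.6   0. ]
Rlid [ 540.5 -120.2   30. ]
Llid [538.6 149.5  30. ]
675 [[276.0, 207.0], [276.0, 233.0], [272.0, 213.0], [273.0, 240.0], [258.0, 220.0], [294.0, 221.0]]
680 [[276.0, 213.0], [276.0, 238.0], [273.0, 219.0], [273.0, 245.0], [258.0, 225.0], [294.0, 226.0]]
685 [[276.0, 218.0], [277.0, 243.0], [273.0, 225.0], [274.0, 251.0], [259.0, 230.0], [294.0, 231.0]]
```

>>> {"fn": "step_arm", "kwargs": {
  "commands": [
    [[-9,-21,0],0,1],
    [[-9,-22,0],0,1],
    [[0,0,25],0,1],
    [[0,0,25],0,1],
    [[0,0,25],0,1],
    [[0,0,0],0,1],
    [[0,0,0],0,1]
  ]
}}

```text
clock: 2.9
eef_pos: [683.3, -0.7, 248.3]
tcp_rot: [-3.136, -0.004, -3.124]
contact_force: [0.7, 0.0, 0.3]
opening: 1.0
```

>>> {"fn": "step_arm", "kwargs": {
  "commands": [
    [[5,9,10],0,1],
    [[0,0,10],0,1],
    [[0,0,10],0,1],
    [[0,0,0],0,1]
  ]
}}

```text
clock: 3.4
eef_pos: [678.1, 9.2, 218.4]
tcp_rot: [-3.136, -0.001, -3.124]
contact_force: [0.8, 0.1, 0.7]
opening: 0.998
```

>>> {"fn": "step_arm", "kwargs": {
  "commands": [
    [[0,0,0],0,0],
    [[0,0,0],0,0],
    [[0,0,0],0,0],
    [[0,0,0],0,0],
    [[0,0,0],0,0],
    [[0,0,0],0,0],
    [[0,0,0],0,0],
    [[0,0,0],0,0]
  ],
  "force": 80
}}

```text
clock: 4.4
eef_pos: [678.5, 9.1, 219.3]
tcp_rot: [-3.137, -0.0, -3.125]
contact_force: [-0.0, 0.8, 1.0]
opening: 0.342
```

>>> {"fn": "step_arm", "kwargs": {
  "commands": [
    [[4,0,0],0,0],
    [[4,0,0],0,0],
    [[4,0,0],0,0],
    [[3,0,0],0,0],
    [[0,0,0],0,0]
  ]
}}

```text
clock: 5.03
eef_pos: [666.5, 9.0, 219.4]
tcp_rot: [-3.137, 0.011, -3.125]
contact_force: [-0.7, 0.7, 0.2]
opening: 0.343
```

>>> {"fn": "step_arm", "kwargs": {
  "commands": [
    [[4,0,0],0,0],
    [[4,0,0],0,0],
    [[2,0,0],0,0],
    [[0,0,0],0,0]
  ]
}}

```text
clock: 5.52
eef_pos: [654.8, 9.0, 219.4]
tcp_rot: [-3.137, 0.009, -3.125]
contact_force: [1.5, 1.1, -2.7]
opening: 0.345
```

```bash
python3 -c "
from h import *
c,im=wshot('w2');print(sense()['contact_force'])
cv2.imwrite('pics/w2c.png',cv2.resize(im[180:400,180:460],None,fx=2,fy=2))"
```

```text
5.525 [654.8   9.  219.4] [-3.137  0.009 -3.125]
[ 1.21333927  1.89393807 -0.46306655]
```

View pics/w2c.png

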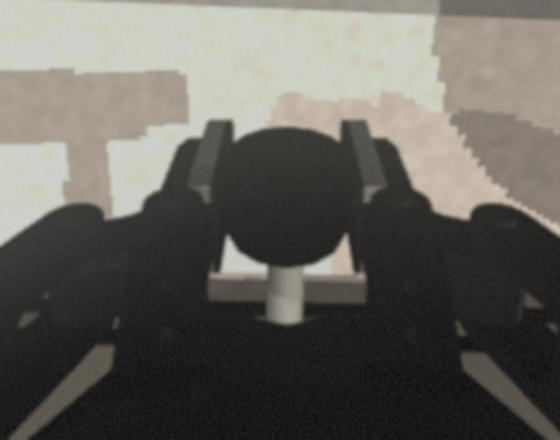

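The grip is good and the tool has travelled about 22–23 mm. I'll release and verify.

>>> {"fn": "step_arm", "kwargs": {
  "commands": [
    [[0,0,0],0,1],
    [[0,0,0],0,1],
    [[0,0,0],0,1],
    [[0,0,0],0,1],
    [[0,0,0],0,1],
    [[0,0,-30],0,1],
    [[0,0,-40],0,1],
    [[0,42,-20],0,1],
    [[0,0,0],0,1]
  ]
}}

```text
clock: 6.7
eef_pos: [653.4, 51.6, 311.2]
tcp_rot: [-3.136, 0.008, -3.125]
contact_force: [-0.2, 0.3, 0.4]
opening: 1.001
```

```bash
python3 -c "
from h import *
c,im=wshot('w3')
w=camera_model('top');t=grab_frame('top');cv2.imwrite('pics/t3.png',t)
a=im;b=cv2.resize(t[128:258,208:474],None,fx=2.4,fy=2.4,interpolation=cv2.INTER_CUBIC)
b=cv2.copyMakeBorder(b,0,0,0,640-b.shape[1],0)[:200]
cv2.imwrite('pics/v3.png',np.vstack([a,b]))
g=cv2.cvtColor(im,6)<50
print(proj(c,[(x-12,8,62) for x in (636,658,680)]).round().tolist())
"
```

```text
6.7 [653.4  51.6 311.2] [-3.136  0.008 -3.125]
[[271.0, 172.0], [272.0, 198.0], [273.0, 223.0]]
```

View pics/v3.png

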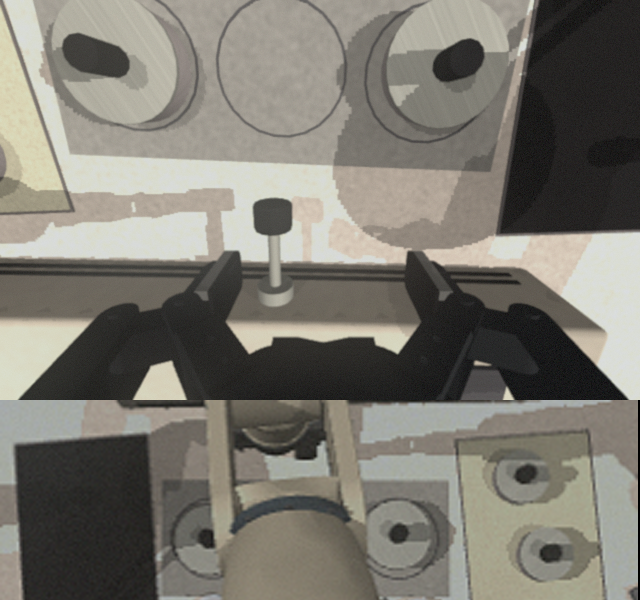

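The damper stands at the middle click: the knob's front edge is at row 199, against 198 predicted. Next is the left large tin.

>>> {"fn": "step_arm", "kwargs": {
  "commands": [
    [[36,30,10],0,0.8],
    [[36,30,10],0,0.8],
    [[36,30,10],0,0.8],
    [[0,0,10],0,0.8],
    [[0,0,0],0,0.8]
  ]
}}

```text
clock: 7.42
eef_pos: [540.5, 135.1, 263.0]
tcp_rot: [-3.133, 0.0, -3.13]
contact_force: [0.4, 0.0, -0.2]
opening: 0.804
```

```bash
python3 -c "
from h import *
c,im=wshot('w4')
cv2.imwrite('pics/w4c.png',im[100:,120:520])"
```

```text
7.425 [540.5 135.1 263. ] [-3.133  0.    -3.13 ]
```

View pics/w4c.png

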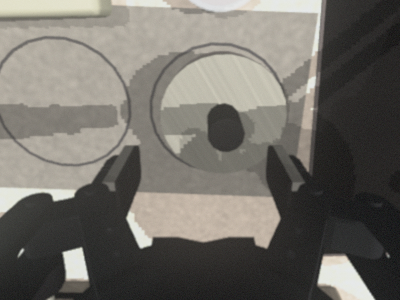

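```bash
python3 -c "
from h import *
c=np.load('pics/w4.npy',allow_pickle=True).item()
print(ray(c,[(347,237)],64),ray(c,[(344,210)],30),ray(c,[(343,212)],30))
for y in (140,144,148):print(proj(c,[(540,y,64),(540,y,30)]).round().tolist())"
```

```text
[[542.0169413  148.68574543  64.        ]] [[534.86074519 148.60012786  30.        ]] [[536.4919668  147.88717488  30.        ]]
[[334.0, 234.0], [333.0, 216.0]]
[[340.0, 234.0], [338.0, 216.0]]
[[346.0, 234.0], [343.0, 216.0]]
```

>>> {"fn": "step_arm", "kwargs": {
  "commands": [
    [[0,12.5,0],0,0.8],
    [[0,0,15],0,0.8],
    [[0,0,15],0,0.8],
    [[0,0,14],0,0.8],
    [[0,0,7],0,0.8],
    [[0,0,0],0,0.8]
  ]
}}

```text
clock: 8.22
eef_pos: [542.5, 146.2, 208.1]
tcp_rot: [-3.133, 0.001, -3.133]
contact_force: [-0.3, 0.1, 0.3]
opening: 0.8
```

>>> {"fn": "step_arm", "kwargs": {
  "commands": [
    [[2,2,0],0,0.8],
    [[0,0,0],0,0.2],
    [[0,0,0],0,0],
    [[0,0,0],0,0],
    [[0,0,0],0,0],
    [[0,0,0],0,0],
    [[0,0,0],0,0]
  ],
  "force": 25
}}

```text
clock: 9.1
eef_pos: [540.7, 148.5, 209.3]
tcp_rot: [-3.133, 0.002, -3.133]
contact_force: [-0.5, 0.3, -0.9]
opening: 0.284
```

>>> {"fn": "step_arm", "kwargs": {
  "commands": [
    [[0,0,1.2],0,0],
    [[0,5,0.2],0,0],
    [[0,10,0.2],0,0],
    [[0,15,0.2],0,0],
    [[0,15,0.2],0,0]
  ]
}}

```text
clock: 9.72
eef_pos: [541.3, 193.7, 209.3]
tcp_rot: [-3.131, 0.004, -3.133]
contact_force: [0.6, -5.2, 6.9]
opening: 0.284
```

>>> {"fn": "step_arm", "kwargs": {
  "commands": [
    [[0,15,0.2],0,0],
    [[0,15,0.2],0,0],
    [[0,15,0.2],0,0],
    [[0,15,0.2],0,0],
    [[0,15,0.2],0,0],
    [[0,15,0.2],0,0],
    [[0,15,0.2],0,0],
    [[0,10,0.2],0,0],
    [[0,5,0.2],0,0],
    [[0,0,0.2],0,0]
  ]
}}

```text
clock: 10.98
eef_pos: [541.4, 321.1, 209.5]
tcp_rot: [-3.126, 0.009, -3.127]
contact_force: [0.8, -4.0, 6.4]
opening: 0.28
```

>>> {"fn": "step_arm", "kwargs": {
  "commands": [
    [[5,0,0.2],0,0],
    [[12,0,0.2],0,0],
    [[15,0,0.2],0,0],
    [[15,0,0.2],0,0],
    [[15,0,0.2],0,0],
    [[15,0,0.2],0,0],
    [[15,0,0.2],0,0],
    [[15,0,0.2],0,0],
    [[10,0,0.2],0,0],
    [[5,0,0.2],0,0],
    [[0,0,0.2],0,0]
  ]
}}

```text
clock: 12.35
eef_pos: [412.8, 323.2, 209.7]
tcp_rot: [-3.136, 0.025, -3.125]
contact_force: [3.2, -1.1, 4.8]
opening: 0.285
```

>>> {"fn": "step_arm", "kwargs": {
  "commands": [
    [[0,0,0],0,0.8],
    [[0,0,0],0,0.8],
    [[0,0,0],0,0.8],
    [[0,0,0],0,0.8],
    [[0,0,-25],0,0.8],
    [[0,0,-30],0,0.8],
    [[-25,-50,0],0,0.8],
    [[-25,-50,0],0,0.8],
    [[-25,-50,0],0,0.8],
    [[-25,-50,0],0,0.8],
    [[-25,-50,0],0,0.8],
    [[0,-50,0],0,0.8],
    [[0,-50,0],0,0.8],
    [[0,-50,0],0,0.8],
    [[0,0,0],0,0.8]
  ]
}}

```text
clock: 14.22
eef_pos: [546.8, -87.5, 270.8]
tcp_rot: [-3.133, 0.022, -3.123]
contact_force: [0.5, 0.4, -0.8]
opening: 0.798
```

```bash
python3 -c "
from h import *
c,im=wshot('w5')
t=grab_frame('top');cv2.imwrite('pics/t5.png',t)
b=cv2.resize(t[128:258,208:474],None,fx=2.4,fy=2.4,interpolation=cv2.INTER_CUBIC)[:310]
cv2.imwrite('pics/v5.png',np.vstack([im[130:400],cv2.copyMakeBorder(b,0,0,0,640-b.shape[1],0)]))
for y in (-118,-122,-126):print(proj(c,[(540,y,64),(540,y,30)]).round().tolist())
"
```

```text
14.225 [546.8 -87.5 270.8] [-3.133  0.022 -3.123]
[[281.0, 213.0], [288.0, 198.0]]
[[275.0, 213.0], [282.0, 198.0]]
[[269.0, 213.0], [277.0, 198.0]]
```

View pics/v5.png

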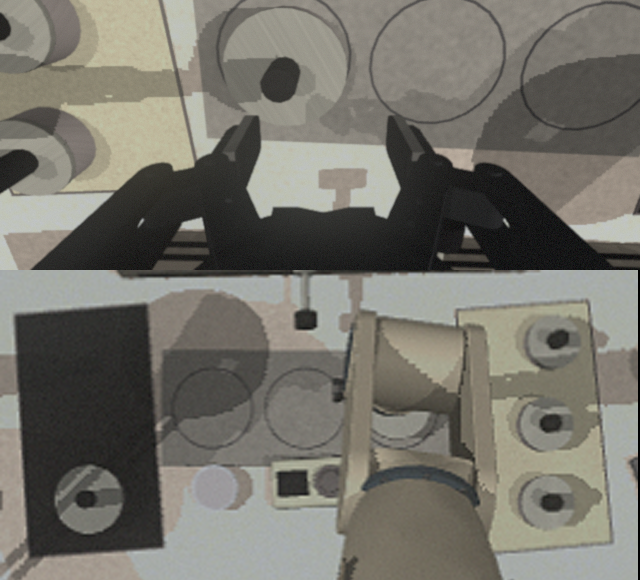

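The left tin stands wholly on the black sheet. The right tin's knob top is at wrist (277,217), so it is at about (541,-121). The upper small tin has been knocked aside, so I'll re-measure it later.

>>> {"fn": "step_arm", "kwargs": {
  "commands": [
    [[4,-16,0],0,0.8],
    [[4,-16,0],0,0.8],
    [[0,0,15],0,0.8],
    [[0,0,15],0,0.8],
    [[0,0,13],0,0.8],
    [[0,0,8],0,0.8],
    [[0,0,4],0,0.8],
    [[0,0,0],0,0.8]
  ]
}}

```text
clock: 15.32
eef_pos: [539.7, -116.1, 210.4]
tcp_rot: [-3.135, 0.019, -3.117]
contact_force: [-0.2, -0.3, -0.7]
opening: 0.798
```

>>> {"fn": "step_arm", "kwargs": {
  "commands": [
    [[0,-5,2],0,0.8],
    [[0,0,0],0,0.2],
    [[0,0,0],0,0],
    [[0,0,0],0,0],
    [[0,0,0],0,0],
    [[0,0,0],0,0],
    [[0,0,0],0,0],
    [[0,0,1],0,0]
  ],
  "force": 25
}}

```text
clock: 16.32
eef_pos: [540.4, -121.6, 209.3]
tcp_rot: [-3.134, 0.021, -3.117]
contact_force: [-6.7, -0.0, 22.8]
opening: 0.285
```

>>> {"fn": "step_arm", "kwargs": {
  "commands": [
    [[0,5,0],0,0],
    [[-0.4,10,0],0,0],
    [[-0.4,15,0.1],0,0],
    [[-0.4,15,0.1],0,0],
    [[-0.4,15,0.1],0,0],
    [[-0.4,15,0.1],0,0]
  ]
}}

```text
clock: 17.08
eef_pos: [541.6, -42.9, 209.5]
tcp_rot: [-3.132, 0.024, -3.117]
contact_force: [-0.1, -3.2, 4.4]
opening: 0.281
```

>>> {"fn": "step_arm", "kwargs": {
  "commands": [
    [[-0.5,18,0.1],0,0],
    [[-0.5,20,0.1],0,0],
    [[-0.5,20,0.1],0,0],
    [[-0.5,20,0.1],0,0],
    [[-0.5,20,0.1],0,0],
    [[-0.5,20,0.1],0,0],
    [[-0.5,20,0.1],0,0],
    [[-0.5,20,0.1],0,0],
    [[-0.5,20,0.1],0,0],
    [[-0.5,20,0.1],0,0],
    [[-0.5,15,0.1],0,0],
    [[-0.5,10,0.1],0,0]
  ]
}}

```text
clock: 18.58
eef_pos: [540.0, 195.5, 209.7]
tcp_rot: [-3.128, 0.028, -3.109]
contact_force: [0.5, -5.7, 7.9]
opening: 0.282
```

>>> {"fn": "step_arm", "kwargs": {
  "commands": [
    [[-4,15,0.1],0,0],
    [[-7,15,0.1],0,0],
    [[-7,15,0.1],0,0],
    [[-7,15,0.1],0,0],
    [[-7,15,0.1],0,0],
    [[-7,15,0.1],0,0],
    [[-7,15,0.1],0,0],
    [[-5,10,0.1],0,0],
    [[-3,5,0.1],0,0],
    [[0,0,0],0,0]
  ]
}}

```text
clock: 19.82
eef_pos: [581.8, 324.9, 210.3]
tcp_rot: [-3.115, 0.013, -3.102]
contact_force: [2.1, -2.8, 3.1]
opening: 0.284
```

>>> {"fn": "step_arm", "kwargs": {
  "commands": [
    [[0,0,0],0,0.8],
    [[0,0,0],0,0.8],
    [[0,0,0],0,0.8],
    [[0,0,0],0,0.8],
    [[0,0,-30],0.02,0.8],
    [[0,0,-40],0.02,0.8],
    [[3,-50,-10],0,0.8],
    [[3,-50,0],0,0.8],
    [[3,-50,0],0,0.8],
    [[3,-50,0],0,0.8],
    [[3,-50,0],0,0.8],
    [[3,-50,0],0,0.8],
    [[3,-50,0],0,0.8],
    [[3,-50,0],0,0.8],
    [[3,-50,0],0,0.8],
    [[0,-50,0],0,0.8],
    [[0,-50,0],0,0.8],
    [[0,0,0],0,0.8]
  ]
}}

```text
clock: 22.08
eef_pos: [550.1, -238.5, 306.9]
tcp_rot: [-3.115, 0.016, 3.14]
contact_force: [-0.3, -0.3, 0.4]
opening: 0.799
```

```bash
python3 -c "
from h import *
c,im=wshot('w6')
t=grab_frame('top');cv2.imwrite('pics/t6.png',t)
b=cv2.resize(t[128:258,208:474],None,fx=2.4,fy=2.4,interpolation=cv2.INTER_CUBIC)[:200]
cv2.imwrite('pics/v6.png',np.vstack([im[:400],cv2.copyMakeBorder(b,0,0,0,640-b.shape[1],0)]))
"
```

```text
22.075 [ 550.1 -238.5  306.9] [-3.115  0.016  3.14 ]
```

View pics/v6.png

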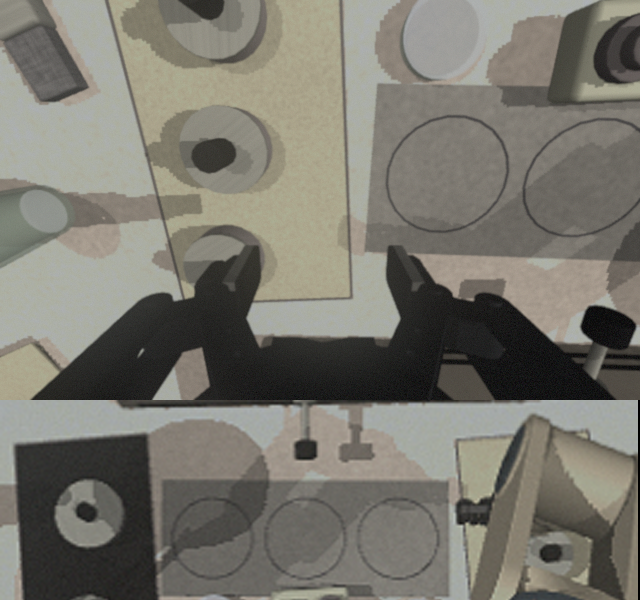

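Both large tins are on the sheet and all three rings are free. The wrist view shows s1's lid centre at about (220,147), s0's lid at about (222,266) behind a finger, and ring0 at (447,174).

```bash
python3 -c "
from h import *
c=np.load('pics/w6.npy',allow_pickle=True).item()
print(ray(c,[(220,147),(184,265),(262,262),(222,226)],30).round(1))
print(ray(c,[(447,174),(590,177)],0).round(1))
print('knobtop s1',ray(c,[(203,157)],64))
t=camera_model('top')
p5=[(208+556/2.4,128+(340-272)/2.4)];print('s0 knob from t5',ray(t,p5,60))
for P in [(609,-329),(612,-334)]:print(proj(c,[(P[0]-38,P[1],30),(P[0],P[1]+38,30),(P[0],P[1]-38,30)]).round().tolist())
"
```

```text
[[ 506.2 -336.5   30. ]
 [ 624.1 -387.    30. ]
 [ 619.8 -307.5   30. ]
 [ 581.2 -343.4   30. ]]
[[ 536.1 -124.2    0. ]
 [ 538.9   12.9    0. ]]
knobtop s1 [[ 509.65091998 -337.03875664   64.        ]]
s0 knob from t5 [[ 625.36429184 -346.01935771   60.        ]]
[[236.0, 216.0], [278.0, 252.0], [202.0, 252.0]]
[[231.0, 219.0], [273.0, 255.0], [197.0, 254.0]]
```

>>> {"fn": "step_arm", "kwargs": {
  "commands": [
    [[-22,-33,10],0,0.8],
    [[-22,-33,10],0,0.8],
    [[-22,-33,10],0,0.8],
    [[0,0,6],0,0.8],
    [[0,0,0],0,0.8]
  ]
}}

```text
clock: 22.8
eef_pos: [619.2, -329.8, 272.2]
tcp_rot: [-3.12, 0.012, -3.134]
contact_force: [-0.3, -0.1, -0.0]
opening: 0.804
```

```bash
python3 -c "
from h import *
c,im=wshot('w7')
cv2.imwrite('pics/w7c.png',im[80:,120:520])
print(proj(c,[(620,-347,64),(620,-347,30)]).round())"
```

```text
22.8 [ 619.2 -329.8  272.2] [-3.12   0.012 -3.134]
[[305. 226.]
 [309. 210.]]
```

View pics/w7c.png

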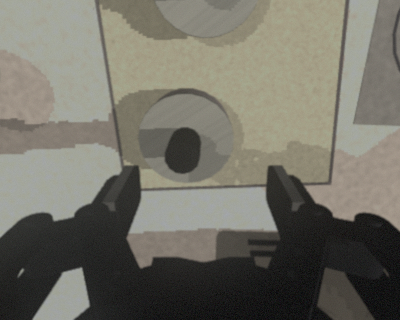

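```bash
python3 -c "
from h import *
c=np.load('pics/w7.npy',allow_pickle=True).item()
print(ray(c,[(302,239)],64).round(1),ray(c,[(306,215),(306,172),(306,264),(259,216),(353,216)],30).round(1))"
```

```text
[[ 629.5 -349.3   64. ]] [[ 624.4 -349.2   30. ]
 [ 589.1 -348.8   30. ]
 [ 669.1 -349.7   30. ]
 [ 625.8 -387.4   30. ]
 [ 624.7 -311.3   30. ]]
```

>>> {"fn": "step_arm", "kwargs": {
  "commands": [
    [[-5,-15.5,0],0,0.8],
    [[0,0,15],0,0.8],
    [[0,0,15],0,0.8],
    [[0,0,15],0,0.8],
    [[0,0,10],0,0.8],
    [[0,0,6],0,0.8],
    [[0,0,0],0,0.8]
  ]
}}

```text
clock: 23.72
eef_pos: [624.8, -345.4, 207.6]
tcp_rot: [-3.12, 0.011, -3.132]
contact_force: [-0.4, 0.8, -0.4]
opening: 0.8
```

>>> {"fn": "step_arm", "kwargs": {
  "commands": [
    [[0,0,0],0,0.2],
    [[0,0,0],0,0],
    [[0,0,0],0,0],
    [[0,0,0],0,0],
    [[0,0,0],0,0],
    [[0,0,0],0,0],
    [[0,0,0.5],0,0]
  ],
  "force": 25
}}

```text
clock: 24.6
eef_pos: [625.3, -345.6, 208.9]
tcp_rot: [-3.119, 0.013, -3.132]
contact_force: [-1.7, -0.3, 4.2]
opening: 0.287
```

>>> {"fn": "step_arm", "kwargs": {
  "commands": [
    [[3,5,0.1],0,0],
    [[7,10,0.1],0,0],
    [[9,14,0.1],0,0],
    [[9,14,0.1],0,0],
    [[9,14,0.1],0,0],
    [[9,14,0.1],0,0],
    [[9,14,0.1],0,0],
    [[9,14,0.1],0,0],
    [[9,14,0.1],0,0],
    [[5,14,0.1],0,0],
    [[0,15,0.1],0,0],
    [[0,15,0.1],0,0]
  ]
}}

```text
clock: 26.1
eef_pos: [542.2, -181.3, 209.3]
tcp_rot: [-3.107, 0.032, -3.129]
contact_force: [0.8, -4.3, 6.8]
opening: 0.288
```

>>> {"fn": "step_arm", "kwargs": {
  "commands": [
    [[0,18,0.1],0,0],
    [[0,20,0.1],0,0],
    [[0,20,0.1],0,0],
    [[0,20,0.1],0,0],
    [[0,20,0.1],0,0],
    [[0,20,0.1],0,0],
    [[0,20,0.1],0,0],
    [[0,20,0.1],0,0],
    [[0,20,0.1],0,0],
    [[0,20,0.1],0,0],
    [[0,20,0.1],0,0],
    [[0,20,0.1],0,0],
    [[0,20,0.1],0,0],
    [[0,20,0.1],0,0],
    [[0,15,0.1],0,0],
    [[0,8,0.1],0,0],
    [[0,0,0],0,0]
  ]
}}

```text
clock: 28.22
eef_pos: [527.7, 128.7, 210.2]
tcp_rot: [-3.088, 0.052, -3.11]
contact_force: [2.6, 0.4, -0.1]
opening: 0.286
```

>>> {"fn": "step_arm", "kwargs": {
  "commands": [
    [[0,12,0.8],0,0],
    [[-3,14,0.4],0,0],
    [[0,0,0],0,0.8],
    [[0,0,0],0,0.8],
    [[0,0,0],0,0.8],
    [[0,0,0],0,0.8],
    [[0,0,-25],0,0.8],
    [[0,0,-30],0,0.8],
    [[0,0,0],0,0.8]
  ]
}}

```text
clock: 29.35
eef_pos: [521.5, 156.3, 263.4]
tcp_rot: [-3.083, 0.043, -3.108]
contact_force: [0.4, 0.7, -1.2]
opening: 0.798
```

```bash
python3 -c "
from h import *
c,im=wshot('w8')
cv2.imwrite('pics/w8c.png',im[:,120:520])
r=np.linspace(0,6.28,24);P=np.c_[541+58*np.cos(r),145+58*np.sin(r),0*r]
print(proj(c,[(541,145,64),(541,145,30),(541,145,0)]).round())"
```

```text
29.35 [521.5 156.3 263.4] [-3.083  0.043 -3.108]
[[323. 248.]
 [326. 227.]
 [328. 213.]]
```

View pics/w8c.png

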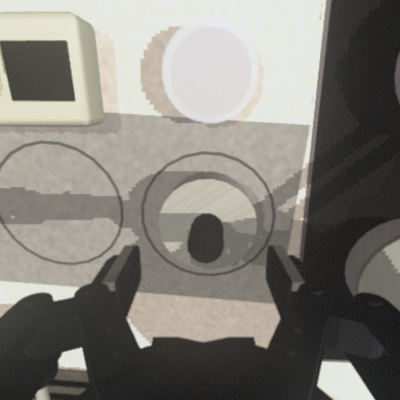

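Small tin s0 is centred in ring2: lid centre about (328,225), predicted (326,227). The tool has tilted slightly from drag, so I'll turn it 90° so that the drag direction lies in the pad plane and cannot tip a tin. I'll take s2 next, to ring1.

>>> {"fn": "step_arm", "kwargs": {
  "commands": [
    [[0,0,-20],0.17,0.8],
    [[0,0,-10],0.17,0.8],
    [[0,0,0],0.17,0.8],
    [[0,0,0],0.17,0.8],
    [[0,0,0],0.17,0.8],
    [[0,0,0],0.17,0.8],
    [[0,0,0],0.17,0.8],
    [[0,0,0],0.17,0.8],
    [[0,0,0],0.17,0.8],
    [[0,0,0],0.03,0.8],
    [[0,0,0],0,0.8]
  ]
}}

```text
clock: 30.78
eef_pos: [515.2, 155.1, 279.6]
tcp_rot: [3.117, 0.064, 1.565]
contact_force: [0.3, -0.6, -0.2]
opening: 0.805
```

>>> {"fn": "step_arm", "kwargs": {
  "commands": [
    [[-42,-11,0],0,0.8],
    [[-42,-11,0],0,0.8],
    [[-42,-11,0],0,0.8],
    [[-42,-11,0],0,0.8],
    [[-42,-11,0],0,0.8],
    [[-42,-11,0],0,0.8],
    [[-42,-11,0],0,0.8],
    [[-42,-11,0],0,0.8],
    [[-42,-11,0],0,0.8],
    [[-42,-11,0],0,0.8],
    [[-30,-8,0],0,0.8],
    [[0,0,0],0,0.8]
  ]
}}

```text
clock: 32.28
eef_pos: [398.3, -309.2, 304.4]
tcp_rot: [3.118, 0.065, 1.604]
contact_force: [-0.1, 0.5, -1.2]
opening: 0.794
```

```bash
python3 -c "
from h import *
c,im=wshot('w9')
cv2.imwrite('pics/w9c.png',im)
print(proj(c,[(398,-333,64),(398,-333,30),(508,-337,30)]).round())"
```

```text
32.275 [ 398.3 -309.2  304.4] [3.118 0.065 1.604]
[[314. 223.]
 [314. 207.]
 [431. 214.]]
```

View pics/w9c.png

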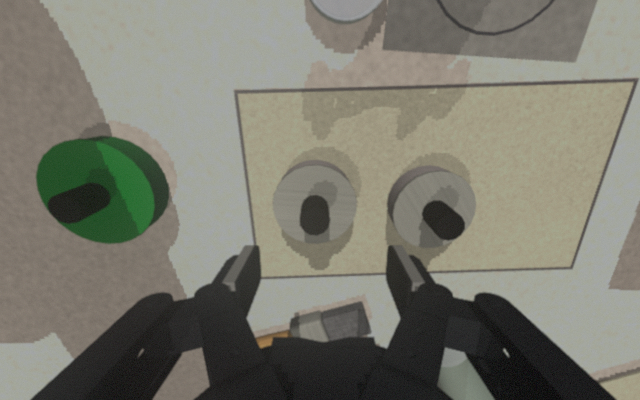

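```bash
cat >> h.py <<'E'
from scipy.spatial.transform import Rotation as Ro
def go(G,d=155):
    "tool-frame shift to bring the grasp point to world G; and current grasp point"
    s=sense();R=Ro.from_euler('xyz',s['tcp_rot']).as_matrix();g=np.array(s['eef_pos'])+d*R[:,2]
    return 'shift',(R.T@(np.array(G)-g)).round(1).tolist(),'grasp pt',g.round(1).tolist(),'per100 +x',(100*R[0]).round(1).tolist(),'+y',(100*R[1]).round(1).tolist(),'+z',(100*R[2]).round(1).tolist()
E
python3 -c "
from h import *
print(go((398,-332,53)))"
```

```text
('shift', [-7.6, -6.9, 97.1], 'grasp pt', [402.2, -318.0, 149.5], 'per100 +x', [-3.4, 99.9, 2.5], '+y', [99.7, 3.5, -6.4], '+z', [-6.4, 2.3, -99.8])
```

>>> {"fn": "step_arm", "kwargs": {
  "commands": [
    [[-7.5,-7,17],0.03,0.8],
    [[0,0,20],0,0.8],
    [[0,0,20],0,0.8],
    [[0,0,20],0,0.8],
    [[0,0,10],0,0.8],
    [[0,0,5],0,0.8],
    [[0,0,0],0,0.8]
  ]
}}

```text
clock: 33.2
eef_pos: [395.3, -316.0, 209.9]
tcp_rot: [3.118, 0.062, 1.587]
contact_force: [0.2, -0.1, -0.5]
opening: 0.801
```

```bash
python3 -c "
from h import *
print(sense()['eef_pos'],go((398,-332,53)))"
```

```text
[ 395.26958013 -315.99144808  209.89156891] ('shift', [-6.3, -1.2, 2.6], 'grasp pt', [399.1, -325.5, 55.2], 'per100 +x', [-1.6, 100.0, 2.5], '+y', [99.8, 1.7, -6.1], '+z', [-6.2, 2.3, -99.8])
```

>>> {"fn": "step_arm", "kwargs": {
  "commands": [
    [[-6.3,-1.2,2],0,0.8],
    [[0,0,0],0,0.2],
    [[0,0,0],0,0],
    [[0,0,0],0,0],
    [[0,0,0],0,0],
    [[0,0,0],0,0],
    [[0,0,0],0,0],
    [[0,0,0.5],0,0]
  ],
  "force": 25
}}

```text
clock: 34.2
eef_pos: [394.6, -323.4, 209.7]
tcp_rot: [3.116, 0.064, 1.587]
contact_force: [-0.1, 3.0, 9.5]
opening: 0.282
```

```bash
python3 -c "
from h import *
print(sense()['contact_force'].round(1),go((398,-332,53)))"
```

```text
[-0.1  3.   9.5] ('shift', [1.3, -0.7, 2.0], 'grasp pt', [398.7, -333.2, 55.0], 'per100 +x', [-1.6, 100.0, 2.7], '+y', [99.8, 1.7, -6.3], '+z', [-6.4, 2.5, -99.8])
```

>>> {"fn": "step_arm", "kwargs": {
  "commands": [
    [[15,7,-0.7],0,0],
    [[30.5,14,-1.6],0,0],
    [[30.5,14,-1.6],0,0],
    [[14,7,-0.7],0,0],
    [[2,20,0.4],0,0],
    [[2,30,0.7],0,0],
    [[2,30,0.7],0,0],
    [[2,18,0.4],0,0]
  ]
}}

```text
clock: 35.2
eef_pos: [533.3, -217.8, 209.7]
tcp_rot: [3.128, 0.063, 1.588]
contact_force: [-11.7, -2.0, 17.4]
opening: 0.285
```

```bash
python3 -c "
from h import *
print(sense()['contact_force'].round(1),sense()['tcp_rot'].round(3),go((539,10,55)))"
```

```text
[-11.7  -2.   17.4] [3.128 0.063 1.588] ('shift', [236.9, 7.7, -14.8], 'grasp pt', [535.6, -227.5, 55.0], 'per100 +x', [-1.7, 100.0, 1.5], '+y', [99.8, 1.8, -6.2], '+z', [-6.3, 1.3, -99.8])
```

>>> {"fn": "step_arm", "kwargs": {
  "commands": [
    [[18,0.5,-1.3],0,0],
    [[35,1,-2.2],0,0],
    [[35,1,-2.2],0,0],
    [[35,1,-2.2],0,0],
    [[35,1,-2.2],0,0],
    [[35,1,-2.2],0,0],
    [[18,0.5,-1.1],0,0],
    [[8,0,-0.5],0,0],
    [[0,0,0],0,0]
  ]
}}

```text
clock: 36.33
eef_pos: [534.3, 12.3, 209.7]
tcp_rot: [3.124, 0.064, 1.589]
contact_force: [0.8, 1.2, 2.1]
opening: 0.287
```

```bash
python3 -c "
from h import *
print(sense()['contact_force'].round(1),sense()['tcp_rot'].round(3),go((539,10,55)))"
```

```text
[0.8 1.2 2.1] [3.124 0.064 1.589] ('shift', [7.5, 2.0, -0.4], 'grasp pt', [537.2, 2.4, 55.1], 'per100 +x', [-1.9, 100.0, 1.9], '+y', [99.8, 2.0, -6.4], '+z', [-6.4, 1.7, -99.8])
```

>>> {"fn": "step_arm", "kwargs": {
  "commands": [
    [[7.5,2,-0.4],0,0],
    [[0,0,0],0,0],
    [[0,0,0],0,0.8],
    [[0,0,0],0,0.8],
    [[0,0,0],0,0.8],
    [[0,0,0],0,0.8],
    [[0,0,-25],0,0.8],
    [[0,0,-35],0,0.8],
    [[-42,-5,3],0,0.8],
    [[-42,-5,3],0,0.8],
    [[-42,-5,3],0,0.8],
    [[-42,-5,3],0,0.8],
    [[-42,-5,3],0,0.8],
    [[-42,-5,3],0,0.8],
    [[-42,-5,3],0,0.8],
    [[-35,0,2],0,0.8],
    [[0,0,0],0,0.8]
  ]
}}

```text
clock: 38.45
eef_pos: [504.5, -318.3, 268.6]
tcp_rot: [3.124, 0.065, 1.588]
contact_force: [-0.2, 0.1, 0.4]
opening: 0.797
```

```bash
python3 -c "
from h import *
c,im=wshot('w10')
t=grab_frame('top');cv2.imwrite('pics/t10.png',t)
b=cv2.resize(t[128:258,208:474],None,fx=2.4,fy=2.4,interpolation=cv2.INTER_CUBIC)
cv2.imwrite('pics/v10.png',np.vstack([im[100:380],cv2.copyMakeBorder(b,0,0,0,640-b.shape[1],0)]))
print(proj(c,[(508,-335,64),(508,-335,30)]).round(),go((508,-335,55)))"
```

```text
38.45 [ 504.5 -318.3  268.6] [3.124 0.065 1.588]
[[322. 236.]
 [321. 216.]] ('shift', [-5.4, -0.2, 59.1], 'grasp pt', [507.0, -325.9, 113.6], 'per100 +x', [-1.9, 100.0, 1.7], '+y', [99.8, 2.0, -6.3], '+z', [-6.4, 1.6, -99.8])
```

View pics/v10.png

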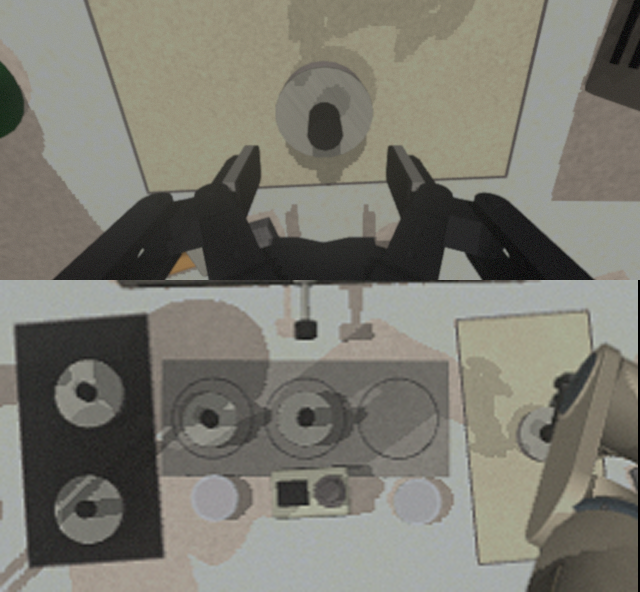

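Both large tins are on the rubber and two small tins are inside ring2 and ring1. The last small tin's lid is at wrist (324,211), about (509,-333). 14 pictures viewed so far.

>>> {"fn": "step_arm", "kwargs": {
  "commands": [
    [[-3.5,1.2,12],0,0.8],
    [[0,0,18],0,0.8],
    [[0,0,15],0,0.8],
    [[0,0,9],0,0.8],
    [[0,0,4],0,0.8],
    [[0,0,0],0,0.8]
  ]
}}

```text
clock: 39.3
eef_pos: [506.6, -320.2, 205.0]
tcp_rot: [3.128, 0.061, 1.593]
contact_force: [0.5, 0.5, 0.5]
opening: 0.799
```

```bash
python3 -c "
from h import *
print(sense()['eef_pos'],go((509.5,-333,53.5)))"
```

```text
[ 506.64920901 -320.18604408  205.02504206] ('shift', [-3.6, 0.5, -3.0], 'grasp pt', [508.9, -329.6, 50.3], 'per100 +x', [-2.2, 100.0, 1.5], '+y', [99.8, 2.3, -6.1], '+z', [-6.1, 1.3, -99.8])
```

>>> {"fn": "step_arm", "kwargs": {
  "commands": [
    [[-3.5,0.5,-3],0,0.8],
    [[0,0,0],0,0.2],
    [[0,0,0],0,0],
    [[0,0,0],0,0],
    [[0,0,0],0,0],
    [[0,0,0],0,0],
    [[0,0,0],0,0],
    [[0,0,0.5],0,0]
  ],
  "force": 25
}}

```text
clock: 40.3
eef_pos: [507.8, -324.2, 210.0]
tcp_rot: [3.126, 0.063, 1.593]
contact_force: [-1.2, 2.6, 9.8]
opening: 0.285
```

```bash
python3 -c "
from h import *
print(sense()['contact_force'].round(1),go((537,-125,55)))"
```

```text
[-1.2  2.6  9.8] ('shift', [207.9, 31.4, -12.3], 'grasp pt', [510.4, -333.9, 55.3], 'per100 +x', [-2.2, 100.0, 1.7], '+y', [99.8, 2.3, -6.3], '+z', [-6.3, 1.6, -99.8])
```

>>> {"fn": "step_arm", "kwargs": {
  "commands": [
    [[16,2.5,-1],0,0],
    [[33,5,-2],0,0],
    [[33,5,-2],0,0],
    [[33,5,-2],0,0],
    [[33,5,-2],0,0],
    [[25,4,-1.5],0,0],
    [[17,2.5,-1],0,0],
    [[8,1,-0.5],0,0],
    [[0,0,0],0,0]
  ]
}}

```text
clock: 41.42
eef_pos: [534.1, -116.4, 210.2]
tcp_rot: [3.124, 0.065, 1.594]
contact_force: [-0.0, 1.9, 1.5]
opening: 0.281
```

```bash
python3 -c "
from h import *
print(sense()['contact_force'].round(1),go((537,-125,55)))"
```

```text
[-0.   1.9  1.5] ('shift', [1.4, -0.1, 0.5], 'grasp pt', [537.1, -126.4, 55.6], 'per100 +x', [-2.3, 100.0, 2.0], '+y', [99.8, 2.4, -6.5], '+z', [-6.5, 1.8, -99.8])
```

>>> {"fn": "step_arm", "kwargs": {
  "commands": [
    [[0,0,0],0,0.8],
    [[0,0,0],0,0.8],
    [[0,0,0],0,0.8],
    [[0,0,0],0,0.8],
    [[0,0,-30],0,0.8],
    [[0,0,-40],0,0.8],
    [[0,0,-30],0,0.8],
    [[40,-15,-3],0,0.5],
    [[40,-15,-3],0,0.3],
    [[40,-15,-3],0,0],
    [[40,-15,-3],0,0],
    [[40,-15,-3],0,0],
    [[40,-15,-3],0,0],
    [[40,-15,-3],0,0],
    [[40,-15,-3],0,0],
    [[0,0,0],0,0]
  ]
}}

```text
clock: 43.42
eef_pos: [402.3, 214.6, 315.1]
tcp_rot: [3.12, 0.063, 1.586]
contact_force: [-0.0, -0.2, -0.8]
opening: -0.001
```

```bash
python3 -c "
from h import *
c,im=wshot('w11')
t=grab_frame('top');cv2.imwrite('pics/t11.png',t)
b=cv2.resize(t[128:258,208:474],None,fx=2.4,fy=2.4,interpolation=cv2.INTER_CUBIC)
cv2.imwrite('pics/v11.png',np.vstack([im[:285],cv2.copyMakeBorder(b,0,0,0,640-b.shape[1],0)]))
print(proj(c,[(433,-22,38),(433,-22,44)]).round().tolist())"
```

```text
43.425 [402.3 214.6 315.1] [3.12  0.063 1.586]
[[340.0, 371.0], [340.0, 376.0]]
```

View pics/v11.png

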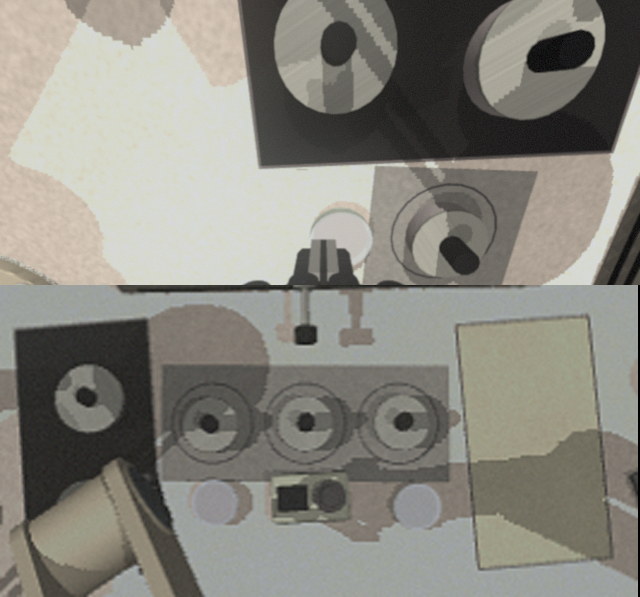

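All tins stand in place: the small tins are concentric in the three rings, the large ones are on the rubber, and the damper is unchanged. Now the timer button.

```bash
python3 -c "
from h import *
print(ray(camera_model('top'),[(344.9,214.9)],38),go((433,-22,90),173))"
```

```text
[[435.61978774 -22.51316701  38.        ]] ('shift', [-220.3, 21.6, 67.1], 'grasp pt', [406.9, 201.8, 142.3], 'per100 +x', [-1.4, 100.0, 2.3], '+y', [99.8, 1.5, -6.4], '+z', [-6.4, 2.2, -99.8])
```

>>> {"fn": "step_arm", "kwargs": {
  "commands": [
    [[-42,4,3],0,0],
    [[-42,4,8],0,0],
    [[-42,4,12],0,0],
    [[-42,4,12],0,0],
    [[-40,4,10],0,0],
    [[0,0,0],0,0],
    [[0,0,0],0,0]
  ]
}}

```text
clock: 44.4
eef_pos: [428.1, -10.6, 283.6]
tcp_rot: [3.117, 0.065, 1.576]
contact_force: [-0.3, 0.4, 0.0]
opening: -0.003
```

```bash
python3 -c "
from h import *
print(go((434,-22,50),173))
c,im=wshot('w12');print(proj(c,[(434,-22,40)]))
cv2.imwrite('pics/w12c.png',im)"
```

```text
('shift', [3.7, 0.2, 60.9], 'grasp pt', [432.4, -21.8, 111.0], 'per100 +x', [-0.5, 100.0, 2.5], '+y', [99.8, 0.7, -6.5], '+z', [-6.5, 2.4, -99.8])
44.4 [428.1 -10.6 283.6] [3.117 0.065 1.576]
[[322.31386517 207.12182307]]
```

View pics/w12c.png

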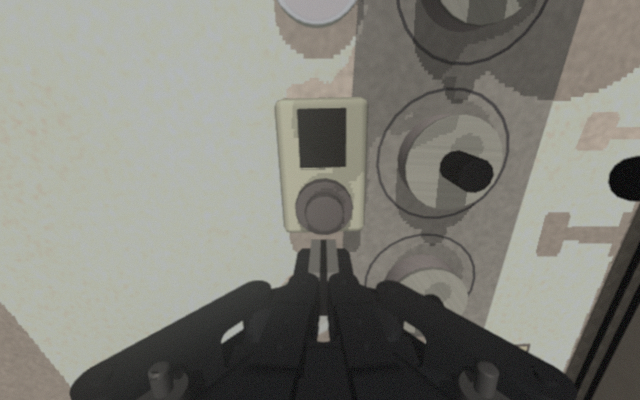

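>>> {"fn": "step_arm", "kwargs": {
  "commands": [
    [[3.7,0,20],0,0],
    [[0,0,20],0,0],
    [[0,0,5],0,0],
    [[0,0,2],0,0],
    [[0,0,2],0,0]
  ]
}}

```text
clock: 45.08
eef_pos: [430.2, -7.0, 235.2]
tcp_rot: [3.114, 0.065, 1.581]
contact_force: [0.6, -0.2, -1.0]
opening: 0.007
```

```bash
python3 -c "
from h import *
print(go((434,-22,40),173),sense()['contact_force'])"
```

```text
('shift', [-2.4, -1.9, 22.8], 'grasp pt', [435.2, -18.1, 62.6], 'per100 +x', [-1.0, 100.0, 2.9], '+y', [99.8, 1.2, -6.4], '+z', [-6.5, 2.8, -99.8]) [ 0.55869969 -0.20796871 -1.04692256]
```

>>> {"fn": "step_arm", "kwargs": {
  "commands": [
    [[-2.4,-1.5,5],0,0],
    [[0,0,4],0,0],
    [[0,0,2],0,0],
    [[0,0,2],0,0],
    [[0,0,2],0,0]
  ]
}}

```text
clock: 45.7
eef_pos: [429.5, -10.2, 222.1]
tcp_rot: [3.113, 0.064, 1.58]
contact_force: [-14.6, 6.9, 58.1]
opening: -0.002
```

>>> {"fn": "step_arm", "kwargs": {
  "commands": [
    [[0,0,-3],0,0],
    [[0,0,-5],0,0],
    [[0,0,-20],0,0],
    [[0,0,-40],0,0],
    [[0,0,-30],0,0],
    [[0,0,0],0,0]
  ]
}}

```text
clock: 46.45
eef_pos: [426.7, -4.0, 323.1]
tcp_rot: [3.112, 0.065, 1.58]
contact_force: [0.4, 0.1, 0.8]
opening: 0.002
```

```bash
python3 -c "
from h import *
c,im=wshot('w13')
a=cv2.imread('pics/w12.png')
print(sense()['contact_force'])
cv2.imwrite('pics/v13.png',cv2.resize(np.hstack([a[80:260,230:420],im[80:260,230:420]]),None,fx=2,fy=2))"
```

```text
46.45 [426.7  -4.  323.1] [3.112 0.065 1.58 ]
[ 0.39415639 -0.44164678  0.45617086]
```

The last crop was refused by the picture limit, so I'll check numerically: the button height by two-view triangulation, the display before and after, and the tin positions.

Run:
```python
from h import *
a=cv2.imread('pics/w12.png');b=cv2.imread('pics/w13.png');ca=np.load('pics/w12.npy',allow_pickle=True).item();cb=np.load('pics/w13.npy',allow_pickle=True).item()
for im,c,n in((a,ca,'before'),(b,cb,'after')):
    u=proj(c,[(434,32,34),(434,-22,45)]).round().astype(int);d=im[u[0][1]-12:u[0][1]+12,u[0][0]-10:u[0][0]+10]
    print(n,u.tolist(),'display mean',d.reshape(-1,3).mean(0).round(1),'max',d.max())
    g=cv2.medianBlur(cv2.cvtColor(im,6),3)
    x,y=u[1];k=cv2.HoughCircles(g[y-45:y+45,x-45:x+45],cv2.HOUGH_GRADIENT,1,3,param1=60,param2=12,minRadius=13,maxRadius=32)
    if k is not None: print([(round(float(q[0]+x-45),1),round(float(q[1]+y-45),1),round(float(q[2]),1)) for q in k[0][:5]])
for z in(38,44,50,54,58):print(z,ray(ca,[(324,212)],z)[0].round(1),ray(camera_model('top'),[(344.9,214.9)],z)[0].round(1))
```

```text
before [[323, 138], [322, 209]] display mean [49.7 53.6 54.4] max 62
[(323.5, 207.5, 29.1), (326.5, 208.5, 31.4), (322.5, 198.5, 31.4), (325.5, 204.5, 25.7), (322.5, 202.5, 31.4)]
after [[321, 139], [321, 200]] display mean [51.8 55.2 56.2] max 64
[(322.5, 196.5, 24.1), (323.5, 208.5, 31.4), (322.5, 191.5, 25.4), (326.5, 203.5, 21.3), (322.5, 199.5, 17.2)]
38 [435.5 -27.1  38. ] [435.6 -22.5  38. ]
44 [435.3 -24.6  44. ] [435.5 -22.2  44. ]
50 [435.1 -22.   50. ] [435.5 -21.9  50. ]
54 [435.  -20.3  54. ] [435.4 -21.6  54. ]
58 [434.8 -18.7  58. ] [435.4 -21.4  58. ]
```

The two-view button height is 50 ± 4 mm, which does not settle how far it went down. I'll touch it lightly, without pressing as far as 4 mm, to find where contact begins. The earlier press reached a tip height of 49.6 mm.

>>> {"fn": "step_arm", "kwargs": {
  "commands": [
    [[-3,2,20],0,0],
    [[0,0,30],0,0],
    [[0,0,20],0,0],
    [[0,0,10],0,0],
    [[0,0,0],0,0]
  ]
}}

```text
clock: 47.12
eef_pos: [429.0, -12.7, 236.2]
tcp_rot: [3.119, 0.064, 1.58]
contact_force: [0.8, 0.3, -0.1]
opening: 0.005
```

```bash
python3 -c "
from h import *
print(go((434.5,-22,57),173),sense()['contact_force'])"
```

```text
('shift', [2.2, 1.4, 6.5], 'grasp pt', [433.0, -23.8, 63.6], 'per100 +x', [-0.9, 100.0, 2.3], '+y', [99.8, 1.1, -6.4], '+z', [-6.4, 2.2, -99.8]) [ 0.82713492  0.32274858 -0.10382893]
```

>>> {"fn": "step_arm", "kwargs": {
  "commands": [
    [[2,1,3],0,0],
    [[0,0,3],0,0],
    [[0,0,0],0,0]
  ]
}}

```text
clock: 47.5
eef_pos: [430.8, -10.9, 230.7]
tcp_rot: [3.117, 0.065, 1.58]
contact_force: [-0.5, -0.6, 0.4]
opening: 0.002
```

>>> {"fn": "step_arm", "kwargs": {
  "commands": [
    [[0,0,1],0,0],
    [[0,0,0],0,0]
  ]
}}

```text
clock: 47.75
eef_pos: [431.0, -10.9, 230.1]
tcp_rot: [3.116, 0.065, 1.58]
contact_force: [-0.0, -0.9, -0.4]
opening: -0.002
```

>>> {"fn": "step_arm", "kwargs": {
  "commands": [
    [[0,0,1],0,0],
    [[0,0,0],0,0]
  ]
}}

```text
clock: 48.0
eef_pos: [431.1, -11.0, 229.3]
tcp_rot: [3.116, 0.065, 1.58]
contact_force: [-0.6, -0.1, 1.8]
opening: -0.001
```

>>> {"fn": "step_arm", "kwargs": {
  "commands": [
    [[0,0,1],0,0],
    [[0,0,0],0,0]
  ]
}}

```text
clock: 48.25
eef_pos: [431.1, -11.0, 228.3]
tcp_rot: [3.116, 0.064, 1.58]
contact_force: [-0.0, 0.5, 1.7]
opening: 0.001
```

Contact begins at TCP z of about 229.3 mm with a soft 1.8 N. The first press went down to 222.1 mm, about 7 mm lower, so the button was fully pressed. Next I'll retract and check the final state numerically.

>>> {"fn": "step_arm", "kwargs": {
  "commands": [
    [[0,0,-10],0,0],
    [[0,0,-40],0,0],
    [[0,0,-50],0,0],
    [[40,-10,-10],0,0],
    [[40,-10,-3],0,0],
    [[40,-10,-3],0,0],
    [[40,-10,-3],0,0],
    [[40,-10,-3],0,0],
    [[40,-10,-3],0,0],
    [[0,0,0],0,0]
  ]
}}

```text
clock: 49.5
eef_pos: [363.8, 243.2, 346.4]
tcp_rot: [3.109, 0.061, 1.578]
contact_force: [0.2, -0.4, 0.3]
opening: 0.001
```

Run:
```python
from h import *
t=grab_frame('top');cv2.imwrite('pics/t14.png',t);o=cv2.imread('pics/t11.png');c=camera_model('top')
for n,P in dict(r0=(537,-125),r1=(539,10),r2=(541,145),L1=(585,325),L0=(416,320),damp=(658,8),dishR=(416,-148),dishL=(429,140)).items():
    z=16 if 'dish' in n else 58
    u,v=proj(c,[(*P,z)])[0].round().astype(int)
    w=t[v-7:v+8,u-7:u+8]
    g=cv2.cvtColor(w,6).astype(float);yy,xx=np.nonzero(g<62)
    k=ray(c,[(u-7+xx.mean(),v-7+yy.mean())],z)[0].round(0)[:2] if len(xx)>5 else None
    print(n,'dark centroid',k,len(xx),'diff vs t11',np.abs(w.astype(int)-o[v-7:v+8,u-7:u+8]).mean().round(1))
print(sense()['eef_pos'],sense()['clock'])
```

```text
r0 dark centroid [ 535. -128.] 46 diff vs t11 1.9
r1 dark centroid [536.   9.] 42 diff vs t11 2.2
r2 dark centroid [538. 144.] 48 diff vs t11 2.1
L1 dark centroid [579. 315.] 51 diff vs t11 2.5
L0 dark centroid [411. 309.] 71 diff vs t11 60.6
damp dark centroid [659.   6.] 67 diff vs t11 2.1
dishR dark centroid None 0 diff vs t11 2.3
dishL dark centroid None 0 diff vs t11 1.7
[363.94402043 242.09546001 346.2783533 ] 49.55
```

```bash
python3 -c "
from h import *
print(sign_off())"
```

```text
the job is handed in; nothing more can be done
None
```

I handed the job in at about 50 s on the robot clock. Everything asked is done, but two points noted below were outside what I planned.

**What was done, in order**
- I pulled the damper to its middle click and never towards full. The knob sat at x ≈ 658–659 mm, against about 680 mm at the start.
- I slid both large tins onto the black rubber sheet.
- I slid the three small tins into ring2, ring1 and ring0. I gripped them by the knob and kept them on the bench.
- I then pressed the timer button.

**Last checks**
- **Small tins:** the final top view puts all three within about 5 mm of their ring centres, against the 20 mm allowed.
- **Large tin, far end of the sheet:** unchanged and on the sheet in the final top view.
- **Large tin, near end of the sheet:** hidden by the arm in the final top view. It was last seen wholly on the sheet in the wrist view just before the timer press.
- **Other things:** the damper and both dishes had not moved.
- **Timer:** a light touch afterwards met the button about 7 mm higher than the press had reached, so it went fully down. The display showed no visible change, and the picture limit stopped me viewing the last crop.

**What did not go as planned**
- The button press ran to the stop with about 58 N at the wrist, more than I intended. That is below the 120 N wrist limit. It was the fingertips that pressed, not the arm or gripper body.
- Drag tilted the tool by about 3–4° during the small-tin slides. I saw no sign of a tin lifting, but I could not measure it directly.
- One small tin was knocked aside during the run, so I measured it again before gripping it.

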